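# Scrub out the empty cup dispenser

## Robot

A 6-joint arm with a two-finger parallel gripper is mounted at the origin on the work surface. World frame = base frame: x ahead of the robot, y to its left, z up, the work surface at z = 0. Lengths are in m, angles in rad, forces in N, time in s.
With the tool pointing down it reaches from about 0.275 to 0.825 m from the base axis. Payload 4.9 kg.
Tool frame: the origin (TCP) lies midway between the tips of the shut fingers; the grasp point (between the pads) lies 19 mm behind it (bot.grip_depth is the distance from the TCP to the grasp point, in m); z points along the fingers, y is the line along which they close (so a half turn about z gives the same grasp; the last joint's range is limited). The gripper opens to 85 mm and grips with 20 to 120 N. Pads are 22 mm wide; open, the fingers measure 114 mm over their backs; the gripper's body (76 mm by 85 mm) begins 54 mm behind the grasp point. The pads swing forward as they close: fully open they stand 13 mm farther back than shut.
Start: joints at [-1.401, 0.326, -0.193, 1.052, 0, 1.437], TCP at [0.165, -0.525, 0.231] pointing down, gripper open.
Joint ranges: [-2.65, 2.65], [-0.97, 1.79], [-1.3, 1.35], [-1.93, 2.1], [-1.47, 1.37], [-3.14, 3.14]. Speed limits (rad/s): [2.57, 2.57, 3.14, 3.14, 3.14, 3.14].

## Interface

Orientations are given as a unit quaternion [w, x, y, z].
In Python, from cell import bot gives the robot as it stands. Calls block until the motion is done:
- bot.move_pose(position, orientation): joint-space move of the TCP to a pose.
- bot.move_linear(position, speed=0.15, rotation=None, until_force=None): straight line of the TCP; rotation=None keeps the orientation; speed is the mean speed in m/s. With until_force (N) it stops when the force on the tool has changed by that much, and returns True; else False.
- bot.goto_joints(angles): joint-space move.
- bot.set_gripper(opening, grasp_force=None): opening from 0.0 (shut) to 1.0 (fully open); grasp_force is the grip in N (None keeps the last); returns when the fingers have stopped.
- bot.wait(seconds).
- bot.solve_ik(position, orientation): joint angles nearest the present ones, or None.
- bot.camera(name): name is "scene" or "top" or "wrist"; returns the picture (384x512x3 uint8, red, green, blue); there is no depth.
- bot.calibration(name): a dict with "mtx" (3x3 intrinsics, pixels), "extrinsics" (4x4, takes a point from world to camera coordinates); the wrist camera has in their place "hand_eye" (4x4, takes a point from camera to tool coordinates, whose origin is the TCP and whose axes are the flange's). Camera axes: x right, y down, z forward; pixel columns grow to the right and rows downward; lengths in m; the calibration is good to about 2 mm. The wrist camera is an equidistant fisheye: a pixel r from the principal point sees the ray r / f radians off the axis. A picture is of the moment at which its call begins: read the wrist's pose just before it. calibration takes no time and is no camera call.
A pose or a line that the arm cannot do raises bot.PlanningError and nothing moves.
- bot.close_job(): hands the job in; it is judged then, once.
Trained networks look in the newest picture that a camera, given by its name, has taken for a name from the list of things; names that differ only in an ending like _2 or _b are one class to them, and where a whole thing is asked for, a point or a joint stands for the part that bears it (a point fixed in the world has none). Each returns a list of dicts, best first, with "confidence" (0 to 1); they miss things now and then, are a little off and sometimes report something else, mostly with a low value. They report only what shows in the picture. A call takes as long as a camera call. They do not tell look-alikes from the thing itself.
- bot.search_frame(camera, thing): "bbox" ([left, top, width, height] in pixels, round what is visible of it).
Readings, each from a call of its own:
- bot.read_clock(): time.
- bot.read_joint_positions(): joint angles.
- bot.read_joint_vel(): joint speeds.
- bot.read_joint_efforts(): joint torques, N m.
- bot.read_position(): TCP position.
- bot.read_tool_rot(): TCP orientation.
- bot.read_ft_force(): force on the tool from outside, world axes, zero at the start.
- bot.read_moment(): the same for the moment, N m.
- bot.read_gripper_width(): opening from 0.0 (shut) to 1.0 (fully open).
- bot.read_finger_force(): force on a finger pad.
Only numpy, scipy, OpenCV 4.12 (cv2) and the standard library are available. Lean on these libraries where they do the work, as an engineer would, in place of code of your own. Each camera call takes 0.05 s, during which the arm holds its last target. There are 200 camera calls.

## Task

Take the long brush from its holder and scrub the empty cup dispenser's tube with three full strokes: each time go down until you feel the sprung platform, press it until it gives about a centimetre, gently and never near its stop, then draw the brush up until most of the bristle head shows above the rim. Afterwards stand the brush upright in its holder again, setting it down on the holder's floor before you let go. Leave the loaded dispenser untouched and the other things where they are.

Things in the scene. Friction and masses are not known exactly. Their poses are not given: they have to be found in the camera images.
- brush: Long round brush, foot down in its holder. 195 mm long, about 0.14 kg. Blue and white bristle head, 58 mm diameter (its thin bristle rings, 66 mm, give way freely), 0 to 66 mm above the foot; 12 mm steel stem; blue round handle, 22 mm diameter, 125 to 195 mm above the foot. Origin: centre of the foot; z along the brush to the handle's end.
- brush_tip (a point): centre of the brush's foot (the free end of the bristle head), same point as the brush's origin
- brush_grip (a point): point on the brush's axis, 165 mm above the foot, where the handle is best gripped
- holder: White open round holder fixed to the table, in which the brush stands: 82 mm outside, 72 mm inside diameter, 75 mm tall, inner floor 6 mm above the table, on a 100 x 100 mm foot. Origin at the centre of its underside.
- holder_in (a point): centre of the holder's inner floor
- dispenser: The EMPTY cup dispenser, fixed to the table: open upright steel tube, 80 mm outside, 70 mm inside diameter, 130 mm tall, on a black 110 x 110 x 8 mm foot. Inside is an orange sprung platform (67 mm disc), whose rest level differs from day to day: somewhere 65 to 100 mm below the rim. Origin at the centre of its underside.
- dispenser_rim (a point): centre of the empty dispenser's mouth, at rim height, 130 mm above the table
- platform (a joint): how far (m) the orange platform is pushed down from its rest level, wherever that is: 0 untouched, 0.022 at its hard stop. It starts to give at about 2.5 N; 5 mm takes about 4 N, 18 mm about 8 N.
- full_dispenser: The LOADED cup dispenser, same tube and foot as the empty one and fixed to the table, with a stack of white paper cups standing up out of it to 175 mm above the table. Origin at the centre of its underside.
- pan: Bystander: deep open steel food pan, 176 x 162 x 100 mm.
- spray: Bystander: white round bottle with green cap, 72 mm across, 170 mm tall.
- soap: Bystander: green round bottle with white cap, 60 mm across, 150 mm tall.
- thermometer: Bystander: white hand-held probe thermometer lying flat, body 120 x 42 x 22 mm, with a 100 mm probe.
- beaker: Bystander: small open aluminium beaker, 72 mm across, 85 mm tall.
- scoop: Bystander: long black-handled spoon lying flat, 250 mm long.
- lid: Bystander: round pot lid with knob, 120 mm across, 30 mm tall.
Not all that is in view belongs to the job. Leave any pink, purple or red look-alike of the holder alone.

How it is judged:
On the way, in this order (a step that is already met when the one before it is completed fails the run):
1. first stroke down: the brush, held upright in the empty tube, pushes the platform down more than 3 mm (value of joint platform above 0.003 m and horizontal distance between brush_tip and dispenser_rim below 0.015 m and z of brush_tip in the frame of dispenser_rim below -0.05 m and angle between brush's own z axis and vertical below 0.25 rad and contact force between the fingers and brush above 0.5 N), for 0.2 s.
2. first stroke up: the foot of the brush is drawn up over the mouth's axis to less than 35 mm below the rim (or higher), the platform back at rest (z of brush_tip in the frame of dispenser_rim above -0.035 m and horizontal distance between brush_tip and dispenser_rim below 0.03 m and value of joint platform below 0.002 m), for 0.05 s.
3. second stroke down: the brush, held upright in the empty tube, pushes the platform down more than 3 mm (all of step 1), for 0.2 s.
4. second stroke up: the foot of the brush is drawn up over the mouth's axis to less than 35 mm below the rim (or higher), the platform back at rest (all of step 2), for 0.05 s.
5. third stroke down: the brush, held upright in the empty tube, pushes the platform down more than 3 mm (all of step 3), for 0.2 s.
6. third stroke up: the foot of the brush is drawn up over the mouth's axis to less than 35 mm below the rim (or higher), the platform back at rest (all of step 4), for 0.05 s.
7. the brush is stood on the holder's floor (foot within 8 mm of it) while still held by the fingers (z of brush_tip in the frame of holder_in between -0.005 and 0.008 m and horizontal distance between brush_tip and holder_in below 0.015 m and angle between brush's own z axis and vertical below 0.2 rad and contact force between the fingers and brush above 0.5 N), for 0.1 s.
At the end, for the whole second after the job is handed in: The brush stands upright (within 0.2 rad) and at rest in its holder, foot within 15 mm of the holder's axis and within 8 mm of its floor; the platform is back at its rest level (within 2 mm) (z of brush_tip in the frame of holder_in between -0.005 and 0.008 m and horizontal distance between brush_tip and holder_in below 0.015 m and angle between brush's own z axis and vertical below 0.2 rad and linear speed of brush below 0.02 m/s and value of joint platform below 0.002 m); the robot touches nothing.
It fails at once if the platform is rammed towards its stop (pushed down more than 18 mm) (value of joint platform above 0.018 m).
It fails at once if the loaded dispenser or its cups are touched with more than 2 N (contact force between any of the arm, the fingers, brush and full_dispenser above 2 N).
It fails at once if a bystander is moved more than 30 mm (distance of any of pan, spray, soap, thermometer, beaker, scoop, lid from where it was at the start of the episode above 0.03 m).
It also fails if it takes over 66 s, if anything falls off the work surface, if the arm or the gripper's body presses on something with over 40 N, if the wrist force passes 120 N, or if a joint passes its speed limit or range.

## Working session

There is one attempt and no reset: what is moved stays moved. The work goes in short steps, each a Python script; the robot and the scene stay as the last script left them, time stands still between calls to the robot, and variables do not carry over. Pictures are saved under pics/ and viewed, at most 10 in all, crops included, and the job is handed in when it is done.

```bash
mkdir -p pics; ls; python3 - <<'E'
from cell import bot
import cv2,numpy as np
a=bot.camera("scene");b=bot.camera("top")
for n,i in(("scene",a),("top",b)):
    cv2.imwrite(f"pics/{n}0.png",i[:,:,::-1])
    c=bot.calibration(n);print(n,c["mtx"].tolist(),np.round(c["extrinsics"],4).tolist())
    for t in("brush","holder","dispenser","full_dispenser"):
        for d in bot.search_frame(n,t)[:4]:print(t,np.round(d["bbox"],1),round(d["confidence"],2))
print(bot.read_clock(),bot.read_position(),bot.read_tool_rot())
E
```

```text
pics
scene [[356.86894425019835, 0.0, 253.90204025030008], [0.0, 356.86894425019835, 198.13601249024794], [0.0, 0.0, 1.0]] [[-0.7082, 0.7059, 0.0072, 0.3173], [0.4437, 0.453, -0.7732, -0.1812], [-0.5491, -0.5444, -0.6341, 1.5938], [0.0, 0.0, 0.0, 1.0]]
brush [261.2 167.2  21.5  34.5] 0.8
holder [265.6 295.   54.   54.9] 0.96
holder [229.2 145.9  32.2  26.7] 0.9
holder [223.4 171.   35.4  29.2] 0.82
holder [253.1 192.8  34.6  35.9] 0.76
dispenser [226.  214.6  40.9  51.9] 0.85
dispenser [259.9 167.8  18.   35.9] 0.62
full_dispenser [164.6 166.3  39.9  53.3] 0.94
top [[379.74779354673615, 0.0, 255.49994550786138], [0.0, 379.74779354673615, 187.29871368746848], [0.0, 0.0, 1.0]] [[0.0023, -0.9996, 0.0265, 0.0283], [-0.9965, -0.0045, -0.0836, 0.5276], [0.0837, -0.0262, -0.9961, 1.4149], [0.0, 0.0, 0.0, 1.0]]
brush [231.4 197.2  20.3  20.6] 0.66
brush [122.4 159.9  56.7  56.2] 0.2
holder [302.3 235.9  31.4  29.6] 0.91
holder [273.9 200.6  25.6  29.7] 0.8
holder [136.4 115.1  31.9  32.7] 0.77
holder [105.6 236.8  36.2  37.6] 0.6
dispenser [213.7 143.4  29.2  31.5] 0.6
dispenser [234.3 199.9  16.8  16.1] 0.27
full_dispenser [290.8 144.1  32.3  29.3] 0.68
0.5 [ 0.16453337 -0.52478888  0.23124998] [-5.28980035e-05  9.88484958e-01  1.51319151e-01  9.01266878e-06]
```

```bash
python3 - <<'E'
import cv2
cv2.imwrite("pics/s1.png",cv2.resize(cv2.imread("pics/scene0.png")[110:360,90:400],None,fx=2.4,fy=2.4,interpolation=2))
cv2.imwrite("pics/t1.png",cv2.resize(cv2.imread("pics/top0.png")[80:330,90:390],None,fx=2.4,fy=2.4,interpolation=2))
E
```

```text
(no output)
```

View pics/s1.png

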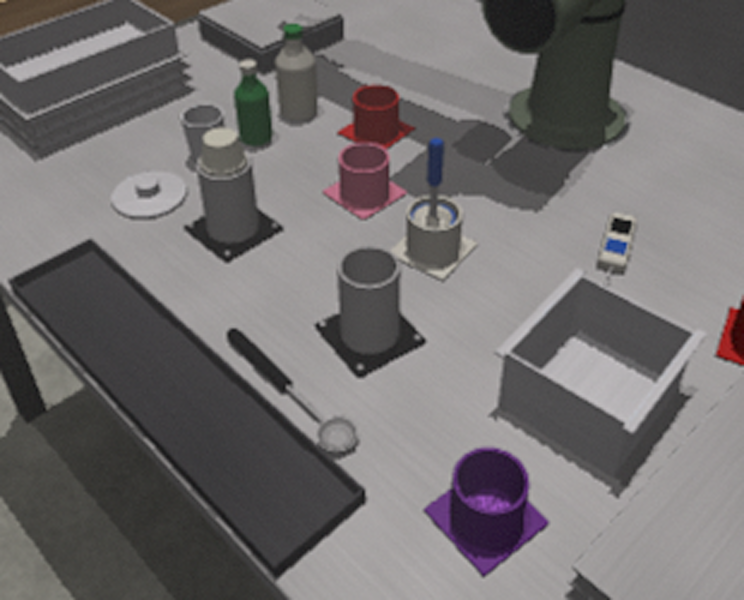

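View pics/t1.png

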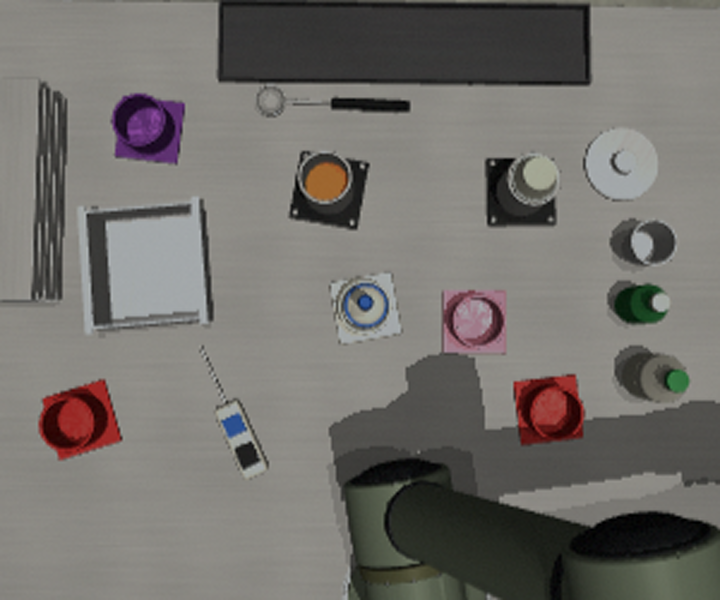

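The scene view shows the brush standing in the white holder (crop 435,220) and the empty tube in front of it (370,300). The top view shows the orange platform at crop (325,183), holder at (366,308) and the loaded tube at (522,185). The red, pink and purple ones are look-alikes.

```bash
cat > h.py <<'E'
from cell import bot
import numpy as np, cv2
from scipy.spatial.transform import Rotation as R
def ray(cam,uv):
    c=bot.calibration(cam);E=c["extrinsics"];d=np.linalg.inv(c["mtx"])@[*uv,1]
    return -E[:3,:3].T@E[:3,3],E[:3,:3].T@d
def hit(cam,uv,z):
    o,d=ray(cam,uv);return (o+d*(z-o[2])/d[2]).round(4)
def wq(q): return R.from_quat(np.roll(q,-1))
def tool():
    T=np.eye(4);T[:3,:3]=wq(bot.read_tool_rot()).as_matrix();T[:3,3]=bot.read_position();return T
def whit(T,uv,z):
    c=bot.calibration("wrist");K=c["mtx"];C=T@c["hand_eye"]
    x=np.array([(uv[0]-K[0,2])/K[0,0],(uv[1]-K[1,2])/K[1,1]]);r=np.hypot(*x)
    d=C[:3,:3]@np.r_[np.sin(r)*x/max(r,1e-9),np.cos(r)];o=C[:3,3]
    return (o+d*(z-o[2])/d[2]).round(4)
def wpix(T,P):
    c=bot.calibration("wrist");K=c["mtx"];C=np.linalg.inv(T@c["hand_eye"])
    p=C[:3,:3]@P+C[:3,3];r=np.hypot(*p[:2]);t=np.arctan2(r,p[2])
    return K[0,0]*t*p[0]/r+K[0,2],K[1,1]*t*p[1]/r+K[1,2]
E
python3 - <<'E'
from h import *
T=lambda x,y:(90+(x+.5)/2.4-.5,80+(y+.5)/2.4-.5)
S=lambda x,y:(90+(x+.5)/2.4-.5,110+(y+.5)/2.4-.5)
print("brush top",hit("top",T(365,301),.201),hit("scene",S(436,143),.201))
print("holder foot",hit("top",T(366,308),.004),"rim",hit("top",T(363,305),.075),hit("scene",S(435,217),.075))
print("disp foot",hit("top",T(330,189),.008),"rim",hit("top",T(325.5,178),.13),hit("scene",S(369,268),.13))
print("full foot",hit("top",T(522,191),.008))
c=bot.calibration("wrist");print({k:np.round(v,4).tolist() for k,v in c.items()})
for t in("pan","spray","soap","beaker","thermometer"):
    d=bot.search_frame("top",t)
    if d:b=d[0]["bbox"];print(t,hit("top",(b[0]+b[2]/2,b[1]+b[3]/2),.08),round(d[0]["confidence"],2))
E
```

```text
brush top [0.4533 0.0798 0.201 ] [0.4565 0.0875 0.201 ]
holder foot [0.4495 0.0801 0.004 ] rim [0.4519 0.084  0.075 ] [0.4586 0.0941 0.075 ]
disp foot [0.6392 0.1385 0.008 ] rim [0.6358 0.1393 0.13  ] [0.6417 0.1484 0.13  ]
full foot [ 0.6379 -0.1695  0.008 ]
{'mtx': [[297.3186, 0.0, 251.5582], [0.0, 297.3186, 194.8344], [0.0, 0.0, 1.0]], 'hand_eye': [[-0.0021, -0.9453, -0.3262, 0.0849], [1.0, -0.0017, -0.0015, 0.0], [0.0009, -0.3262, 0.9453, -0.1418], [0.0, 0.0, 0.0, 1.0]]}
pan [0.5093 0.4083 0.08  ] 0.8
spray [ 0.3508 -0.3555  0.08  ] 0.58
soap [ 0.4521 -0.3371  0.08  ] 0.82
beaker [ 0.5471 -0.3543  0.08  ] 0.68
thermometer [0.2558 0.2564 0.08  ] 0.84
```

```bash
python3 - <<'E'
from h import *
p=bot.read_position();bot.move_linear([p[0],p[1],.36],speed=.25)
print(bot.solve_ik([.48,.09,.36],[0,1,0,0]))
bot.move_pose([.48,.09,.36],[0,1,0,0])
T=tool();im=bot.camera("wrist");np.save("T1.npy",T);cv2.imwrite("pics/w1.png",im[:,:,::-1])
print(T.round(4).tolist(),bot.read_clock())
for t in("brush","holder","dispenser"):
    for d in bot.search_frame("wrist",t)[:4]:print(t,np.round(d["bbox"],1),round(d["confidence"],2))
print([wpix(T,np.array(P)) for P in([.455,.083,.201],[.638,.14,.13])])
E
```

```text
[ 0.03406448  0.15545332 -0.08988037  1.32546264  0.         -3.10752818]
[[1.0, -0.0005, -0.0, 0.4801], [-0.0005, -1.0, -0.0001, 0.0898], [-0.0, 0.0001, -1.0, 0.36], [0.0, 0.0, 0.0, 1.0]] 5.2333
brush [233.7 149.5  45.7  60.9] 0.58
holder [ 25.9 218.6  59.2  57.8] 0.95
holder [373.3 217.   55.1  57.5] 0.94
holder [31.1  0.  66.1 51.8] 0.71
holder [221.1 130.   68.8  67.5] 0.67
dispenser [179.1   7.   81.2  80.9] 0.82
dispenser [  7.9  77.5 118.3 128. ] 0.48
[(np.float64(258.4930474597706), np.float64(200.1266190222441)), (np.float64(210.757192886911), np.float64(39.289482028854536))]
```

View pics/w1.png

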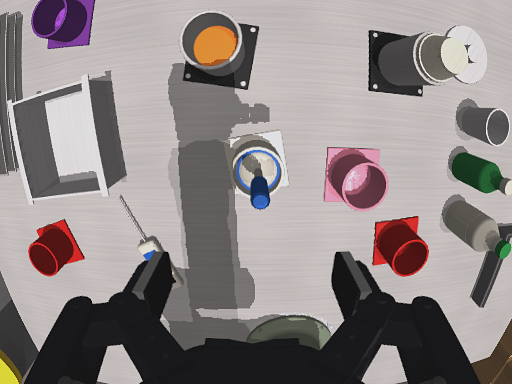

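The wrist view shows the brush handle end at about (260,202), the empty tube's mouth centred near (211.5,41) with the orange platform inside, and the holder rim around (259,171). All three agree with the predicted pixels.

```bash
python3 - <<'E'
from h import *
T=np.load("T1.npy");im=cv2.imread("pics/w1.png")
print(whit(T,(260,201),.201),whit(T,(211.5,41),.13))
# overlays of predicted circles
b=cv2.resize(im[0:240,150:330],None,fx=3,fy=3,interpolation=2)
b=b[:600]
def circ(c,r,z,col):
    for a in np.linspace(0,2*np.pi,60):
        u,v=wpix(T,np.array([c[0]+r*np.cos(a),c[1]+r*np.sin(a),z]));cv2.circle(b,(int((u-150)*3+1),int(v*3+1)),1,col,-1)
circ(whit(T,(211.5,41),.13),.04,.13,(0,0,255))
h=whit(T,(260,201),.201);circ(h,.011,.201,(0,255,255));circ(h,.041,.075,(0,255,0))
cv2.imwrite("pics/o1.png",b)
E
```

```text
[0.454  0.0814 0.201 ] [0.6357 0.1391 0.13  ]
```

View pics/o1.png

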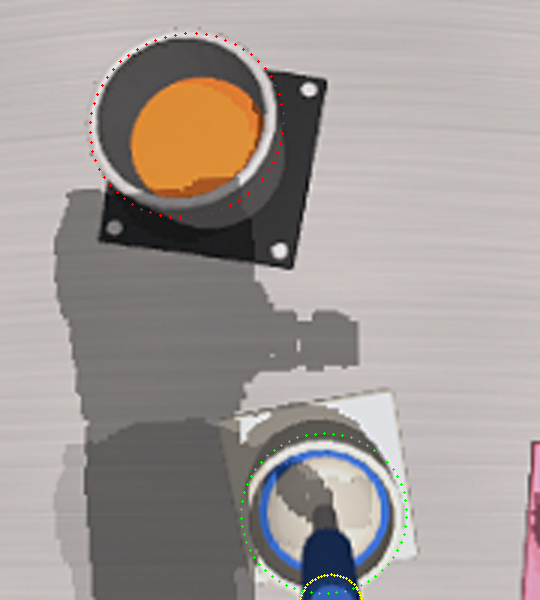

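```bash
python3 - <<'E'
from h import *
bot.move_pose([.66,.13,.36],[0,1,0,0])
T=tool();im=bot.camera("wrist")[:,:,::-1].copy();np.save("T2.npy",T);cv2.imwrite("pics/w2.png",im)
c=np.array(wpix(T,np.array([.636,.1387,.13])));o=np.round(c).astype(int)-60
b=cv2.resize(im[max(o[1],0):o[1]+120,o[0]:o[0]+120],None,fx=4,fy=4,interpolation=2);o[1]=max(o[1],0)
for r,col in((.04,(0,0,255)),(.035,(0,255,0))):
  for a in np.linspace(0,2*np.pi,60):
    p=(np.array(wpix(T,np.array([.636+r*np.cos(a),.1387+r*np.sin(a),.13])))-o)*4+1.5
    cv2.circle(b,tuple(p.astype(int).tolist()),1,col,-1)
cv2.imwrite("pics/o2.png",b);print(c,o,T[:3,3],bot.read_clock())
E
```

```text
[245.30763367 180.06757799] [185 120] [0.659388   0.12985246 0.35972294] 6.2
```

View pics/o2.png

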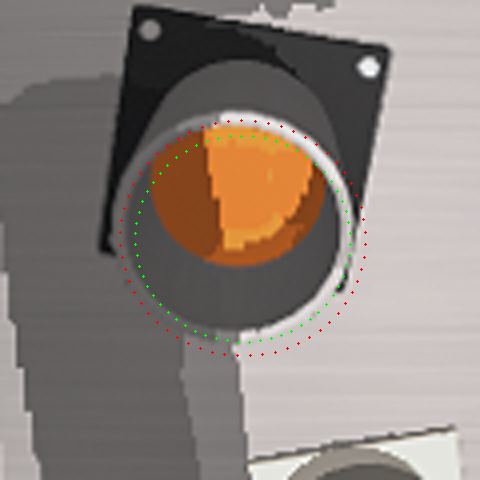

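```bash
python3 - <<'E'
from h import *
T=np.load("T2.npy");print("disp v2",whit(T,(185+(233.5-1.5)/4,120+(231-1.5)/4),.13))
bot.move_linear([.454,.0815,.33],speed=.25)
bot.move_linear([.454,.0815,.150],speed=.12)
f0=np.array(bot.read_ft_force())
bot.set_gripper(0.0,grasp_force=60)
print(bot.read_gripper_width(),bot.read_finger_force(),bot.read_position(),f0,bot.read_ft_force(),bot.read_clock())
E
```

```text
disp v2 [0.6396 0.1417 0.13  ]
0.24180151347161866 58.71291741728783 [0.45423698 0.08130022 0.15022933] [-0.17674839 -0.10127595  0.11081836] [ 1.4871325  -1.29538914  1.78215759] 9.4667
```

```bash
python3 - <<'E'
from h import *
bot.move_linear([.4545,.0815,.31],speed=.15)
bot.move_linear([.6385,.1405,.31],speed=.15)
T=tool();w=bot.camera("wrist")[:,:,::-1].copy();s=bot.camera("scene")[:,:,::-1]
np.save("T3.npy",T);cv2.imwrite("pics/w3.png",w);cv2.imwrite("pics/s3.png",s)
for r,z,col in((.029,.169,(0,255,0)),(.04,.13,(0,0,255))):
  for a in np.linspace(0,2*np.pi,50):
    u,v=wpix(T,np.array([T[0,3]+r*np.cos(a),T[1,3]+r*np.sin(a),z]));cv2.circle(w,(int(u),int(v)),0,col,-1)
a=cv2.resize(w[100:330,150:350],(400,460),interpolation=2);b=cv2.resize(s[150:265,180:280],(400,460),interpolation=2)
cv2.imwrite("pics/o3.png",np.hstack([a,b]))
print(bot.read_gripper_width(),bot.read_finger_force(),bot.read_position(),bot.read_ft_force(),bot.read_clock())
E
```

```text
0.2356789414242279 58.66561196744442 [0.63810391 0.14040837 0.31033796] [-0.27693724  0.19457672 -1.37025612] 12.225
```

View pics/o3.png

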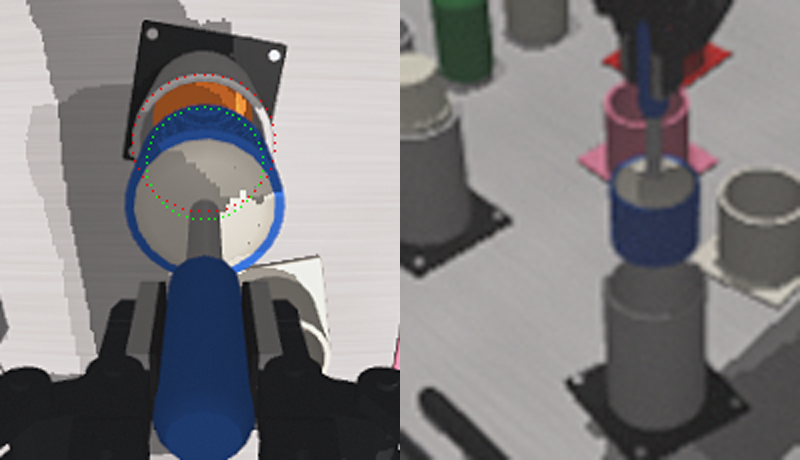

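The brush hangs upright in the fingers. In the wrist view the head sits over the mouth, with the predicted rim circle on the real rim to about 1 mm. In the scene view the brush axis (654) lines up with the tube axis (656).

```bash
python3 - <<'E'
from h import *
X,Y=.6385,.141
print("hit rim?",bot.move_linear([X,Y,.225],speed=.1,until_force=4),bot.read_position(),bot.read_ft_force())
E
python3 - <<'E'
from h import *
X,Y=.6385,.141
if bot.read_position()[2]<.23:
    f0=bot.read_ft_force()[2]
    print(bot.move_linear([X,Y,.166],speed=.02,until_force=3),f0)
    print(bot.read_position(),bot.read_ft_force(),bot.read_clock())
E
```

```text
hit rim? False [0.63896937 0.14102586 0.22579143] [ 0.16497593  0.1300746  -0.47069582]
True -0.4706958216049544
[0.63834374 0.14095987 0.20164649] [-0.45615105 -0.36612795  2.93397704] 14.6167
```

```bash
python3 - <<'E'
from h import *
X,Y=.6385,.141
bot.wait(.15);print(bot.read_position(),bot.read_ft_force())
bot.move_linear([X,Y,.1975],speed=.02,until_force=3);bot.wait(.3)
print(bot.read_position(),bot.read_ft_force(),bot.read_clock())
E
```

```text
[0.63834164 0.14099363 0.2017992 ] [-0.48025415  0.73255586  1.940901  ]
[0.63874588 0.1410021  0.19961789] [ 0.34342984 -1.55821594  4.61867809] 15.2833
```

```bash
cat >> h.py <<'E'
def favg(n=8):
    f=[]
    for _ in range(n): bot.wait(.03);f.append(bot.read_ft_force())
    return np.mean(f,0).round(2),np.std(f,0).round(2)
E
python3 - <<'E'
from h import *
X,Y=.6385,.141
print(bot.read_position(),favg())
bot.move_linear([X,Y,.1965],speed=.02)
print(bot.read_position(),favg(),bot.read_clock())
E
```

```text
[0.63874588 0.1410021  0.19961789] (array([-0.52,  0.1 ,  5.21]), array([0.47, 0.5 , 0.42]))
[0.63950899 0.14105069 0.19957491] (array([-2.85, -0.49, 16.93]), array([0.34, 0.41, 0.54])) 16.1083
```

The arm stopped at 0.1996 with the force climbing, which a soft spring should not do. I'll back off a little and look.

```bash
python3 - <<'E'
from h import *
X,Y=.6385,.141
for z in(.1996,.202,.2045):
    bot.move_linear([X,Y,z],speed=.03)
    print(z,bot.read_position().round(4),favg(5)[0])
T=tool();w=bot.camera("wrist")[:,:,::-1].copy();s=bot.camera("scene")[:,:,::-1];np.save("T4.npy",T)
cv2.imwrite("pics/w4.png",w);cv2.imwrite("pics/s4.png",s)
a=cv2.resize(w[100:330,150:350],(400,460),interpolation=2);b=cv2.resize(s[150:265,180:280],(400,460),interpolation=2)
cv2.imwrite("pics/o4.png",np.hstack([a,b]))
print(bot.read_gripper_width(),bot.read_finger_force(),bot.read_moment(),bot.read_clock(),bot.read_joint_positions())
E
```

```text
0.1996 [0.6386 0.141  0.1996] [-0.51 -0.17  5.95]
0.202 [0.6385 0.141  0.2016] [ 0.46 -0.1   1.96]
0.2045 [0.6384 0.141  0.2045] [ 0.29 -0.07  1.14]
0.24191155200532596 58.98554675281048 [-0.06182899 -0.0487475   0.01400193] 17.4583 [ 1.04570447e-01  5.38246716e-01  6.82111111e-02  1.10172852e+00
 -8.33805313e-05 -3.03697496e+00]
```

View pics/o4.png

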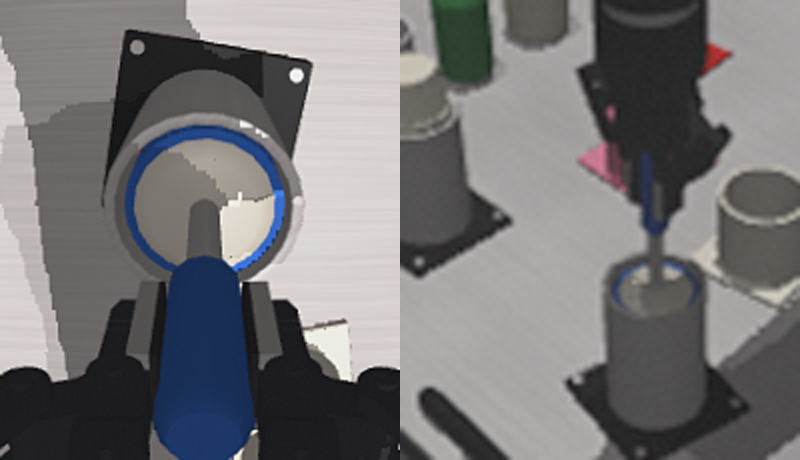

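The brush is centred in the tube, its head top about level with the rim, and it has not slipped in the grip. I'll probe force against depth in small steps, staying below 8 N.

```bash
python3 - <<'E'
from h import *
X,Y=.6385,.141
for z in(.209,.206,.2035,.202,.2005,.199):
    bot.move_linear([X,Y,z],speed=.03);f=favg(6)[0]
    print(z,bot.read_position().round(4),f,bot.read_moment().round(2) if hasattr(bot.read_moment(),'round') else bot.read_moment())
    if f[2]>6:break
print(bot.read_clock())
bot.move_linear([X,Y,.206],speed=.05)
E
```

```text
0.209 [0.6382 0.141  0.2086] [-0.05  0.27 -1.49] [-0.   -0.01 -0.04]
0.206 [0.6383 0.141  0.2059] [ 0.12  0.03 -1.21] [-0.01 -0.02  0.01]
0.2035 [0.6386 0.141  0.2038] [-0.96 -0.33  1.84] [-0.03  0.11  0.03]
0.202 [0.6386 0.141  0.2021] [-0.42 -0.11  2.15] [-0.    0.08 -0.  ]
0.2005 [0.6386 0.141  0.2006] [-0.28 -0.25  2.53] [0.04 0.07 0.  ]
0.199 [0.6387 0.141  0.1996] [-1.   -0.11  5.77] [ 0.02  0.28 -0.01]
20.2083
```

The spring shows cleanly: it gives at TCP z≈0.205 and takes about 4 N at 4.5 mm. Then something rigid blocks at 0.1996. The moment puts it on the -x side of the foot, so I'll try small sideways shifts.

```bash
python3 - <<'E'
from h import *
for X,Y in((.6415,.141),(.6385,.144),(.6385,.138),(.6355,.141)):
    bot.move_linear([X,Y,.207],speed=.08)
    f0=favg(4)[0]
    bot.move_linear([X,Y,.1985],speed=.03);f=favg(5)[0]
    print(X,Y,f0,bot.read_position().round(4),f,np.round(bot.read_moment(),2))
    if f[2]<4.2: break
print(bot.read_clock())
E
```

```text
0.6415 0.141 [ 0.07 -0.02 -1.59] [0.642  0.141  0.1996] [-1.16 -0.08  5.64] [-0.02  0.35  0.03]
0.6385 0.144 [-0.15 -0.22 -1.69] [0.6388 0.144  0.1996] [-2.2  -0.06  7.55] [-0.08  0.56 -0.04]
0.6385 0.138 [ 0.28 -0.24 -1.58] [0.6388 0.138  0.1996] [-1.45 -0.79  7.26] [-0.13  0.55  0.02]
0.6355 0.141 [-0.26  0.42 -1.43] [0.6359 0.1411 0.1996] [-2.12 -0.58  7.7 ] [-0.02  0.57  0.  ]
24.5
```

```bash
python3 - <<'E'
from h import *
bot.move_linear([.6385,.141,.203],speed=.05)
s=bot.camera("scene")[:,:,::-1];t=bot.camera("top")[:,:,::-1]
a=cv2.resize(s[60:300,120:390],(540,480),interpolation=2)[:, 90:490];b=cv2.resize(t[100:292,190:350],(400,480),interpolation=2)
cv2.imwrite("pics/o5.png",np.hstack([a,b]));print(bot.read_joint_efforts(),bot.read_clock())
E
```

```text
[-1.63573385e-01 -5.48345768e+01  2.68534666e+01 -6.07034974e-01
 -6.35178317e-02  7.99118076e-03] 24.8583
```

View pics/o5.png

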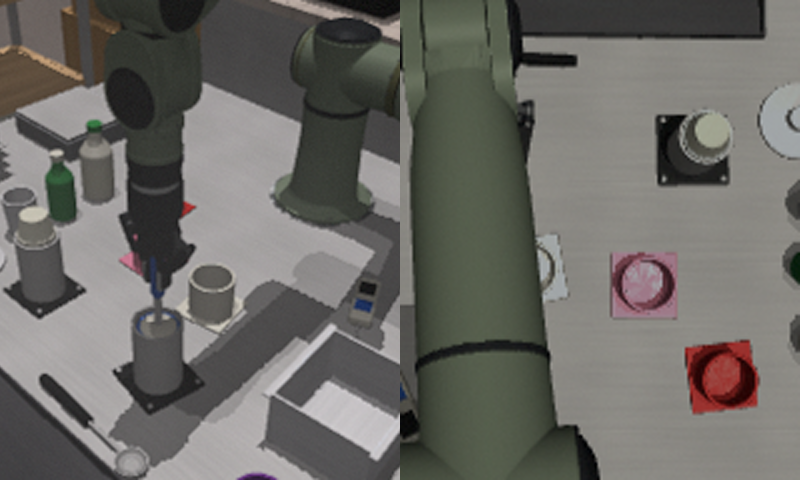

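Nothing touches the arm or gripper, so whatever blocks is inside the tube, about 5.5 mm below the platform's rest level. That is past the required 3 mm, and I won't force it. Each stroke will stop on a force guard.

```bash
python3 - <<'E'
from h import *
X,Y=.6385,.141
def press():
    hitf=bot.move_linear([X,Y,.1960],speed=.025,until_force=5)
    z=bot.read_position()[2];bot.move_linear([X,Y,max(z,.1998)],speed=.02)
    bot.wait(.4);print("down",hitf,round(z,4),bot.read_position().round(4),favg(4)[0],bot.read_clock())
bot.move_linear([X,Y,.2001],speed=.02);bot.wait(.4);print(bot.read_position().round(4),favg(4)[0])
for k in range(2):
    bot.move_linear([X,Y,.262],speed=.1);bot.wait(.25)
    print("up",bot.read_position().round(4),favg(3)[0],round(bot.read_gripper_width(),3),bot.read_clock())
    bot.move_linear([X,Y,.211],speed=.1);press()
bot.move_linear([X,Y,.262],speed=.1);bot.wait(.25)
print("up",bot.read_position().round(4),bot.read_clock())
E
```

```text
[0.6385 0.141  0.2001] [-1.47 -0.25  2.89]
up [0.6382 0.141  0.2612] [-0.29 -0.17 -1.31] 0.239 26.8
down True 0.1996 [0.6387 0.141  0.1998] [ 1.22 -0.02  2.97] 28.7417
up [0.6381 0.141  0.2612] [-0.28 -0.33 -1.5 ] 0.238 29.8667
down True 0.1996 [0.6387 0.141  0.1999] [1.46 0.06 2.84] 31.8083
up [0.6381 0.1409 0.2612] 32.8333
```

Three strokes are done, each to about 5.5 mm with 4.3 N. Now the brush goes back to the holder.

```bash
python3 - <<'E'
from h import *
bot.move_linear([.6385,.141,.31],speed=.12)
bot.move_linear([.4543,.0815,.31],speed=.15)
bot.wait(.2)
r=bot.move_linear([.4543,.0815,.160],speed=.1,until_force=5)
print("early hit",r,bot.read_position().round(4),favg(4)[0],bot.read_clock())
if not r:
    r=bot.move_linear([.4543,.0815,.146],speed=.02,until_force=2.5);bot.wait(.3)
    print("floor",r,bot.read_position().round(4),favg(4)[0],np.round(bot.read_moment(),2),bot.read_clock())
E
```

```text
early hit False [0.4548 0.0815 0.1605] [ 0.24  0.5  -1.3 ] 36.8083
floor True [0.4543 0.0814 0.1502] [-0.66 -0.31  5.64] [0.04 0.08 0.01] 37.7667
```

```bash
python3 - <<'E'
from h import *
bot.move_linear([.4543,.0814,.1502],speed=.02);bot.wait(.2);print(favg(4)[0])
bot.set_gripper(1.0);bot.wait(.3)
bot.move_linear([.4543,.0814,.36],speed=.12);bot.move_linear([.50,.0814,.36],speed=.15);bot.wait(.3)
w=bot.camera("wrist")[:,:,::-1];s=bot.camera("scene")[:,:,::-1]
a=cv2.resize(w[20:250,150:350],(400,460),interpolation=2);b=cv2.resize(s[140:270,190:303],(400,460),interpolation=2)
cv2.imwrite("pics/o6.png",np.hstack([a,b]));print(bot.read_ft_force(),bot.read_clock())
E
```

```text
[ 0.53 -0.02  1.9 ]
[-0.0955805   0.62204972  0.21639816] 42.0583
```

View pics/o6.png

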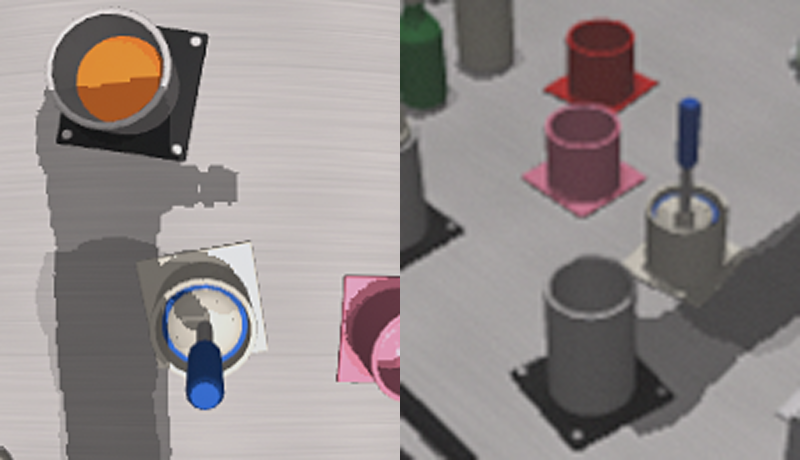

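The brush stands upright in the white holder (wrist crop 205,330) and the orange platform is back at its rest level. Nothing else has moved, so I'm handing in.

```bash
python3 -c "
from cell import bot
print(bot.close_job())"
```

```text
the job is handed in; nothing more can be done
None
```

I handed the job in at about 42 s: three strokes done and the brush set down upright in its holder, but each stroke pressed the platform only about 5.5 mm (required 3 mm), not the centimetre you asked for, because something rigid in the tube blocked it; one probing press reached about 18 N there, harder than gentle, and I don't have the verdict.

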